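# Clear the scraper off the parts box and hold its lid open

### The job

The scraper has been left on the lid of the small-parts box: slide it, blade first, fully home into the slot of the wooden holder with the clear top and let go of it. Then lift the blue lid and hold it open at 60 degrees so that a colleague can pick parts out; the lid falls shut by itself, so finish while still holding it there, keeping still. Leave the oil bottle, the screwdriver and the blue cap where they are.

Things in the scene. Friction and masses are not known exactly. Their poses are not given: they have to be found in the camera images.
- scraper_handle (a point): centre (also half-way up) of the scraper's orange handle, a bar 90 mm long (x), 24 wide (y), 28 high (z). x points along the scraper to the blade, z up from its flat underside. The scraper starts lying flat on the shut lid. Mass about 0.12 kg, centre of mass about 55 mm ahead of this point
- scraper_tip (a point): middle of the front edge of the scraper's steel blade, 125 mm ahead of the handle's centre. The blade is 80 mm long, 44 wide, 4 thick and continues from the handle's front end, flush with the handle's underside; this point is half-way through its thickness, 12 mm below the handle's centre
- scraper: the whole scraper; origin on its underside where the blade leaves the handle, 45 mm ahead of and 14 mm below the handle's centre; x towards the blade tip, z up
- slot_mouth (a point): slot in the fixed wooden holder (100 x 100 mm, 90 high, clear top plate, yellow frame round the mouth and stripe over it): middle of the mouth's lower edge, on the front face, 60 mm above the bench. x points into the slot, z up. Slot level, 54 mm wide, 14 high, 90 deep, its floor at this height. The blade fits wholly inside; the handle, too tall, then meets the front face: fully home
- box: fixed small-parts box, 180 mm (x) by 260 mm (y), 90 mm high, open at the top under its lid; origin at the centre of its underside, x towards the hinge side, away from the handle. Its lid is counted as part of it
- lid (a joint): opening angle of the lid, rad: 0 shut and level, grows as it opens, 60 degrees = 1.047, stop at 1.75. Blue plate 180 x 260 mm, 8 thick (top face 98.5 mm above the bench when shut), about 0.3 kg, hinged along the box's rear upper edge; no spring and hardly any friction, so it falls shut when let go at 60 degrees
- lid_handle (a point): middle of the lid's steel bar handle: a bar parallel to the hinge, 111 mm long, 11 mm thick, on two end posts, its axis 35 mm off the lid's top face and 30 mm back from the lid's front edge. Axes turn with the lid: y along the bar, z out of the top face. Pinched across, the bar can turn between the fingers as the lid opens
- lid_hinge (a point): middle of the hinge line, at the lid's rear edge, 90.5 mm above the bench; the line runs along its y axis. With the lid shut the handle's bar is 150 mm in front of it (-x) and 43 mm above it
- oil_center (a point): bystander: white oil bottle with red cap, 48 mm across, 110 mm tall, standing; point at its centre half-way up
- driver: bystander: screwdriver with yellow handle, 160 mm long, 26 mm thick, lying on the bench; origin on its underside at mid-length, x towards the tip
- cap: bystander: blue plastic cap, 34 mm across, 24 mm tall; origin at the centre of its underside
Mind the look-alikes: they are no part of the job. Of the things that look like the scraper, the smaller one is meant. Of the things that look like the part that bears slot_mouth, take the one that is farthest from the robot's base at the start.

How it is judged:
On the way, in this order (a step that is already met when the one before it is completed fails the run):
1. the scraper is fully home in the slot and released, the lid still shut (x of scraper_tip in the frame of slot_mouth above 0.072 m and z of scraper_tip in the frame of slot_mouth between -0.004 and 0.018 m and y of scraper_tip in the frame of slot_mouth between -0.03 and 0.03 m and angle between the x axis of scraper_handle and the x axis of slot_mouth, either way round below 0.2 rad and angle between scraper_handle's own z axis and vertical below 0.25 rad and contact force between the fingers and scraper below 0.05 N and value of joint lid below 0.08 rad), for 0.2 s.
2. the lid is lifted past 40 degrees (value of joint lid above 0.7 rad and contact force between any of the fingers, the arm and box above 0.3 N), for 0.1 s.
At the end, for the whole second after the job is handed in: the robot holds the lid still at 60 degrees, within 7; the scraper is released and rests in the holder's slot, blade first, its handle within about 8 mm of the holder's face; bystanders within 30 mm of where they stood (value of joint lid between 0.925 and 1.17 rad and velocity of joint lid between -0.05 and 0.05 rad/s and contact force between any of the fingers, the arm and box above 0.3 N and x of scraper_tip in the frame of slot_mouth above 0.072 m and z of scraper_tip in the frame of slot_mouth between -0.004 and 0.018 m and y of scraper_tip in the frame of slot_mouth between -0.03 and 0.03 m and angle between the x axis of scraper_handle and the x axis of slot_mouth, either way round below 0.2 rad and angle between scraper_handle's own z axis and vertical below 0.25 rad and contact force between the fingers and scraper below 0.05 N and contact force between scraper and the arm below 0.05 N); the arm keeps its last pose, push and grip.
It fails at once if the oil bottle is moved by more than 30 mm (distance of oil_center from where it was at the start of the episode above 0.03 m).
It fails at once if the screwdriver is moved by more than 30 mm (distance of driver from where it was at the start of the episode above 0.03 m).
It fails at once if the blue cap is moved by more than 30 mm (distance of cap from where it was at the start of the episode above 0.03 m).
It fails at once if the oil bottle is knocked over (angle between oil_center's own z axis and vertical above 0.6 rad).
It also fails if it takes over 61 s, if anything falls off the work surface, if the arm or the gripper's body presses on something with over 40 N, if the wrist force passes 120 N, or if a joint passes its speed limit or range.

### The arm

A 6-joint arm with a two-finger parallel gripper is mounted at the origin on the work surface. World frame = base frame: x ahead of the robot, y to its left, z up, the work surface at z = 0. Lengths are in m, angles in rad, forces in N, time in s.
With the tool pointing down it reaches from about 0.325 to 0.9 m from the base axis. Payload 3.5 kg.
Tool frame: the origin (TCP) lies at the very end of the fingers, on their centre line; the grasp point (between the pads) lies 19 mm behind it; z points along the fingers, y is the line along which they close (so a half turn about z gives the same grasp; the last joint's range is limited). The gripper opens to 85 mm and grips with 20 to 120 N. Pads are 22 mm wide; open, the fingers measure 114 mm over their backs; the gripper's body (76 mm by 85 mm) begins 54 mm behind the grasp point. The pads swing forward as they close: fully open they stand 13 mm farther back than shut.
Start: joints at [-1.243, 0.276, -0.026, 1.268, 0, 1.467], TCP at [0.261, -0.568, 0.231] pointing down, gripper open.
Joint ranges: [-3.12, 3.12], [-0.85, 1.88], [-1.08, 1.24], [-1.95, 2.15], [-1.57, 1.53], [-3.14, 3.14]. Speed limits (rad/s): [2.57, 2.57, 3.14, 3.14, 3.14, 3.14].

### API

Orientations are given as a unit quaternion [x, y, z, w].
In Python, from plant import arm gives the robot as it stands. The module is installed in compiled form; this text tells all that it offers.
- The arm moves only by the tool move_arm, never from a script. Its argument "commands" is a list of rows, each a list of 7 numbers: the finger opening in m, from 0 to 0.0854, then the shift along the world's x, y, z in m, then the turn, a rotation vector about the world's x, y, z in rad. In form: [[fingers, x, y, z, ax, ay, az], ...]. A call has 1 to 5 rows; each row is the pose to reach, as a shift and turn from the pose commanded when the call began; what a row does not reach only later rows make up. A row lasts 1/8 s, in which the tool goes at most 62.5 mm and 10.7 degrees, less where a joint would pass 70% of its speed; a pose out of reach is approached as far as the arm can. A call with a gripper value outside its range is refused whole. The fingers move at their own pace and stop on an object; "grip_force" is the grip in N (left out, the last holds). Time passes only in rows, so rows that repeat a pose let the fingers close. It gives the time, the measured TCP pose, the force, the opening and the grip force at its end, in the units of the state.
- arm.observe(): the state, without advancing time (a new reading comes with each control period).
- arm.snapshot(name): name is "scene" or "side" or "wrist"; returns a dict with "frame" (480x640x3 uint8, red, green, blue), "depth" (480x640 float32, m along the optical axis (not along the pixel's ray), 0 where there is no reading), "mtx" (3x3 intrinsics, pixels), "rvec" (rotation vector, rad) and "tvec" (3), from world to camera coordinates, as OpenCV has them; the wrist camera has in their place "hand_eye" (4x4, takes a point from camera to tool coordinates, whose origin is the TCP and whose axes are the flange's). Camera axes: x right, y down, z forward; pixel columns grow to the right and rows downward; lengths in m; the calibration is good to about 2 mm. A picture is of the moment at which its call begins: read the wrist's pose just before it.
- arm.hand_in(): hands the job in; it is judged then, once.
The state is a dict: "time": time; "qpos": joint angles; "qvel": joint speeds; "tau": joint torques, N m; "tcp_pos": TCP position; "tool_rot": TCP orientation; "contact_force": force on the tool from outside, world axes, zero at the start; "torque": the same for the moment, N m; "finger_gap": finger opening in m; "grasp_force": force on a finger pad.
Only numpy, scipy, OpenCV 4.12 (cv2) and the standard library are available. Lean on these libraries where they do the work, as an engineer would, in place of code of your own. Each camera call takes 0.05 s, during which the arm holds its last target. There are 200 camera calls.

## Working session

There is one attempt and no reset: what is moved stays moved. The work goes in short steps, Python scripts to look and compute and a tool call to move; the robot and the scene stay as the last step left them, time stands still between calls to the robot, and variables do not carry over. Pictures are saved under pics/ and viewed, at most 10 in all, crops included, and the job is handed in when it is done.

Besides the shell and the picture viewer there is one more tool, called after ">>>" as name(argument=value, ...), one argument or row to a line, values as JSON. move_arm: Moves the arm, as the interface text tells. Its arguments: {"type":"object","properties":{"commands":{"type":"array"},"grip_force":{"type":"number"}},"required":["commands"]}

```bash
mkdir -p pics; cat > h.py <<'E'
import numpy as np, cv2
from scipy.spatial.transform import Rotation as R
from plant import arm
def snap(name,fn):
    st=arm.observe(); s=arm.snapshot(name)
    if name=="wrist":
        T=np.eye(4);T[:3,:3]=R.from_quat(st['tool_rot']).as_matrix();T[:3,3]=st['tcp_pos'];W=T@np.array(s['hand_eye'])
    else:
        C=np.eye(4);C[:3,:3]=cv2.Rodrigues(np.array(s['rvec'],float))[0];C[:3,3]=np.ravel(s['tvec']);W=np.linalg.inv(C)
    cv2.imwrite(f'pics/{fn}.png',s['frame'][:,:,::-1])
    np.savez(f'pics/{fn}.npz',d=s['depth'],K=s['mtx'],W=W,f=s['frame'])
def cloud(fn):
    z=np.load(f'pics/{fn}.npz');d=z['d'];K=z['K'];W=z['W']
    v,u=np.mgrid[:480,:640]
    P=np.stack([(u-K[0,2])/K[0,0]*d,(v-K[1,2])/K[1,1]*d,d],-1)@W[:3,:3].T+W[:3,3]
    P[d==0]=np.nan
    return P,z['f']
E
python3 -c "
from h import *
snap('scene','s0');snap('side','d0')
a=arm.observe();print(a)"
```

```text
{'time': 0.1, 'qpos': array([-1.24338572e+00,  2.77102760e-01, -2.77361607e-02,  1.26799821e+00,
       -1.14782555e-05,  1.46739313e+00]), 'qvel': array([ 5.79959674e-04, -1.49594433e-03,  3.27724828e-03,  8.31092023e-05,
       -1.86694710e-04, -8.67905761e-04]), 'tau': array([-3.09431598e-04, -4.46707678e+01,  2.96128249e+01,  8.47447169e-03,
       -1.10323328e-04, -6.01006988e-06]), 'tcp_pos': array([ 0.2607661 , -0.56723095,  0.23024663]), 'tool_rot': array([ 9.76888992e-01,  2.13744837e-01, -1.19753263e-04, -1.01336773e-03]), 'contact_force': array([-0.77896128, -0.077457  ,  0.32115923]), 'torque': array([-0.01560779,  0.03985057, -0.01872351]), 'grasp_force': 0.0, 'finger_gap': 0.08529255577120716}
```

View pics/s0.png

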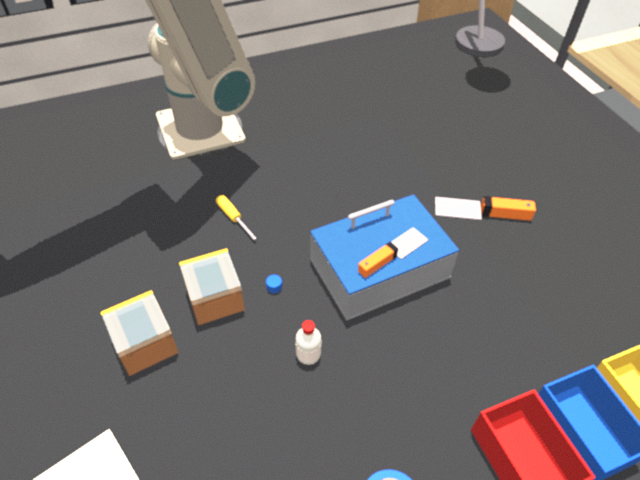

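View pics/d0.png

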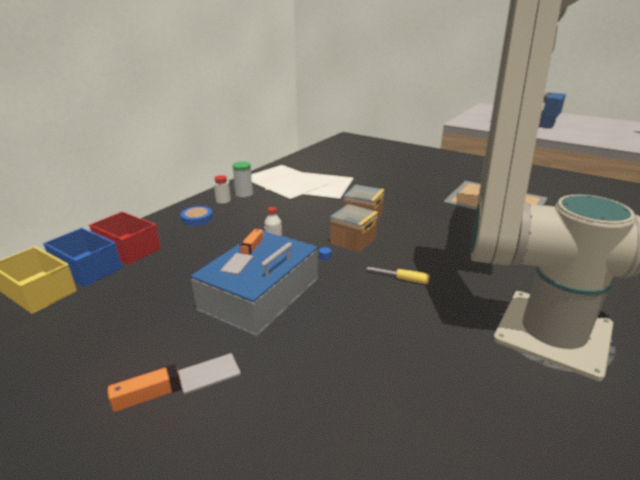

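The scene picture shows the scraper on the lid (handle at 378,260; blade tip at about 425,238). The two holders are at (212,285) and (140,330), with yellow stripes on their upper, robot-facing edges. The screwdriver is at (235,215), the cap at (274,284) and the bottle at (308,342).

```bash
python3 -c "
from h import *
P,f=cloud('s0')
for n,u,v in [('farH',140,328),('nearH',212,282),('lidL',335,240),('lidR',430,225),('drv',228,208),('drvtip',250,234),('cap',274,281),('oil',308,327),('bar',372,210)]:
  print(n,P[v,u].round(3))
hsv=cv2.cvtColor(f,cv2.COLOR_RGB2HSV)
z=P[...,2]; X=P[...,0];Y=P[...,1]
def box(m,n):
  r=cv2.minAreaRect((P[m][:,:2]*1000).astype(np.float32)); print(n,m.sum(),np.round(cv2.boxPoints(r)).tolist(),'size',np.round(r[1]),'zmed',np.nanmedian(z[m]).round(4))
U=np.mgrid[:480,:640][1];V=np.mgrid[:480,:640][0]
def reg(u0,u1,v0,v1): return (U>u0)&(U<u1)&(V>v0)&(V<v1)
box(reg(95,180,285,375)&(z>.082)&(z<.1),'farTop')
box(reg(180,250,240,325)&(z>.082)&(z<.1),'nearTop')
blue=(hsv[...,0]>100)&(hsv[...,0]<120)&(hsv[...,1]>150)
L=reg(300,465,190,320)
box(L&(z>.092)&(z<.105),'lid')
org=(hsv[...,0]<16)&(hsv[...,1]>180)&(hsv[...,2]>120)
box(L&org&(z>.119),'handle')
grey=(hsv[...,1]<60)
box(reg(385,435,225,262)&grey&(z>.095)&(z<.115),'blade')
box(L&(z>.128)&(V<225),'bar')
ye=(hsv[...,0]>18)&(hsv[...,0]<34)&(hsv[...,1]>150)
box(reg(95,180,285,375)&ye,'yfar');box(reg(180,250,240,325)&ye,'ynear')
i=cv2.resize(cv2.imread('pics/s0.png')[235:385,90:260],None,fx=4,fy=4,interpolation=2)
cv2.imwrite('pics/c1.png',i)
j=cv2.resize(cv2.imread('pics/d0.png')[175:260,310:400],None,fx=6,fy=6,interpolation=2)
cv2.imwrite('pics/c2.png',j)
"
```

```text
farH [ 0.648 -0.263  0.089]
nearH [ 0.594 -0.111  0.087]
lidL [0.589 0.158 0.095]
lidR [0.627 0.365 0.098]
drv [ 0.347 -0.015  0.021]
drvtip [0.439 0.011 0.014]
cap [0.591 0.017 0.022]
oil [0.771 0.026 0.106]
bar [0.571 0.249 0.134]
farTop 2548 [[567.0, -227.0], [582.0, -326.0], [687.0, -311.0], [673.0, -212.0]] size [107. 100.] zmed 0.0886
nearTop 2084 [[520.0, -60.0], [520.0, -160.0], [626.0, -160.0], [626.0, -60.0]] size [105. 100.] zmed 0.0887
lid 7337 [[528.0, 378.0], [545.0, 116.0], [728.0, 128.0], [711.0, 390.0]] size [183. 262.] zmed 0.0975
handle 69 [[680.0, 245.0], [688.0, 168.0], [706.0, 170.0], [698.0, 247.0]] size [18. 77.] zmed 0.1215
blade 597 [[616.0, 329.0], [648.0, 230.0], [695.0, 246.0], [663.0, 344.0]] size [ 49. 103.] zmed 0.1012
bar 247 [[561.0, 303.0], [566.0, 195.0], [579.0, 195.0], [574.0, 303.0]] size [ 14. 108.] zmed 0.1361
yfar 6 [[499.0, -247.0], [509.0, -307.0], [512.0, -307.0], [502.0, -246.0]] size [ 2. 62.] zmed -0.0017
ynear 6 [[439.0, -146.0], [446.0, -146.0], [453.0, -50.0], [446.0, -49.0]] size [97.  7.] zmed -0.0022
```

View pics/c2.png

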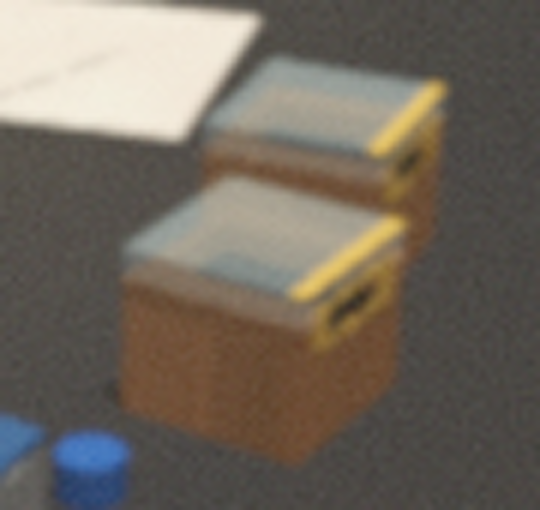

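The crop shows that both holders have the yellow-framed slot mouth on the robot-facing side, the far holder's at about (405,165). The far holder's yaw is about 8° and its mouth is near (0.578,-0.276). I'll bring the wrist camera over the scraper.

>>> move_arm(
  commands=[
    [0.085, 0.025, 0.053, 0.015, 0, 0, 0.097],
    [0.085, 0.05, 0.106, 0.03, 0, 0, 0.194],
    [0.085, 0.075, 0.159, 0.045, 0, 0, 0.291],
    [0.085, 0.1, 0.212, 0.06, 0, 0, 0.388],
    [0.085, 0.125, 0.265, 0.075, 0, 0, 0.485],
  ],
)

```text
time: 0.72
tcp_pos: [0.3863, -0.3009, 0.3063]
tool_rot: [0.896, 0.443, 0.0, -0.0]
contact_force: [1.2, 0.2, -0.2]
finger_gap: 0.0849
grasp_force: 0.0
```

>>> move_arm(
  commands=[
    [0.085, 0.025, 0.053, 0.015, 0, 0, 0.097],
    [0.085, 0.05, 0.106, 0.03, 0, 0, 0.194],
    [0.085, 0.075, 0.159, 0.045, 0, 0, 0.291],
    [0.085, 0.1, 0.212, 0.06, 0, 0, 0.388],
    [0.085, 0.125, 0.265, 0.075, 0, 0, 0.485],
  ],
)

```text
time: 1.35
tcp_pos: [0.5113, -0.036, 0.3815]
tool_rot: [0.764, 0.646, -0.0, -0.0]
contact_force: [0.9, -0.9, -0.1]
finger_gap: 0.0852
grasp_force: 0.0
```

>>> move_arm(
  commands=[
    [0.085, 0.025, 0.053, 0, 0, 0, 0.097],
    [0.085, 0.05, 0.106, 0, 0, 0, 0.194],
    [0.085, 0.075, 0.159, 0, 0, 0, 0.291],
    [0.085, 0.1, 0.212, 0, 0, 0, 0.388],
    [0.085, 0.125, 0.265, 0, 0, 0, 0.485],
  ],
)

```text
time: 1.98
tcp_pos: [0.6364, 0.2289, 0.3807]
tool_rot: [0.586, 0.81, -0.0, -0.0]
contact_force: [1.2, 0.1, 1.2]
finger_gap: 0.0851
grasp_force: 0.0
```

```bash
python3 -c "
from h import *
a=arm.observe();print(a['time'],a['tcp_pos'],R.from_quat(a['tool_rot']).as_matrix().round(3),a['qpos'].round(2))
snap('wrist','w1')
print(np.load('pics/w1.npz')['W'].round(3))"
```

```text
1.975 [0.63637    0.22894145 0.3806877 ] [[-0.313  0.95  -0.001]
 [ 0.95   0.313 -0.   ]
 [-0.    -0.001 -1.   ]] [ 0.25  0.34  0.37  1.6  -0.    1.5 ]
[[ 0.95   0.302  0.082  0.615]
 [ 0.313 -0.914 -0.256  0.295]
 [-0.002  0.269 -0.963  0.524]
 [ 0.     0.     0.     1.   ]]
```

View pics/w1.png

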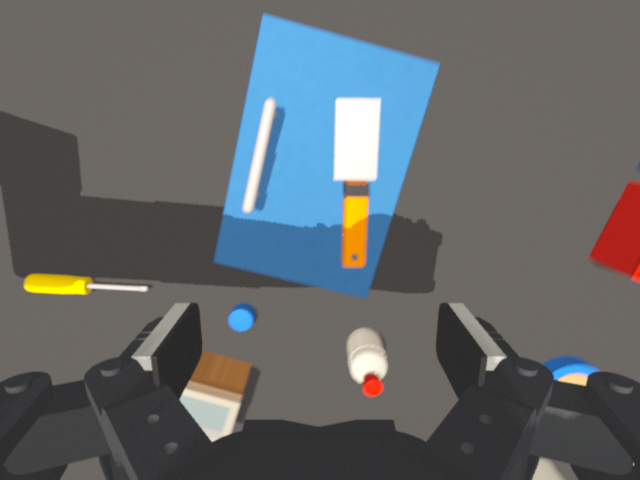

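The wrist view shows the scraper nearly upright: blade tip at (358,98), blade root at (355,180), handle end at (354,267). The lid bar runs from (270,102) to (248,210), and the lid corners are at (265,15), (438,64), (368,297) and (215,262).

```bash
cat >> h.py <<'E'
def ray(fn,u,v,zp):
    z=np.load(f'pics/{fn}.npz');K=z['K'];W=z['W']
    r=W[:3,:3]@np.array([(u-K[0,2])/K[0,0],(v-K[1,2])/K[1,1],1]);o=W[:3,3]
    return o+r*(zp-o[2])/r[2]
E
python3 -c "
from h import *
P,f=cloud('w1')
for n,u,v,z in [('tipL',335,98,.1025),('tipR',381,98,.1025),('rootL',333,180,.1025),('rootR',377,180,.1025),('hendL',342,267,.1265),('hendR',367,267,.1265),('hfL',344,196,.1265),('hfR',369,196,.1265),('bar1',270,102,.1335),('bar2',248,209,.1335),('c1',265,15,.0985),('c2',438,64,.0985),('c3',368,297,.0985),('c4',215,262,.0985)]:
  print(n,ray('w1',u,v,z).round(4), P[v+(4 if v<200 else -4),u].round(4))
hsv=cv2.cvtColor(f,cv2.COLOR_RGB2HSV);z=P[...,2]
U=np.mgrid[:480,:640][1];V=np.mgrid[:480,:640][0]
def box(m,n):
  r=cv2.minAreaRect((P[m][:,:2]*1000).astype(np.float32)); print(n,m.sum(),np.round(r[0],1),np.round(cv2.boxPoints(r)).tolist(),'size',np.round(r[1]),'zmed',np.nanmedian(z[m]).round(4))
reg=(U>325)&(U<390)&(V>90)&(V<280)
box(reg&(z>.115),'handle')
box(reg&(hsv[...,1]<60)&(z<.11)&(z>.09)&(V<178),'blade')
box((U>235)&(U<285)&(V>90)&(V<225)&(z>.124),'bar')
box((V<300)&(U>200)&(U<450)&(z>.09)&(z<.106),'lid')
"
```

```text
tipL [0.6207 0.3275 0.1025] [0.6219 0.3239 0.103 ]
tipR [0.6643 0.3419 0.1025] [0.6659 0.3386 0.1   ]
rootL [0.6451 0.2496 0.1025] [0.6466 0.2454 0.1002]
rootR [0.6891 0.2642 0.1025] [0.691  0.26   0.1001]
hendL [0.682  0.1685 0.1265] [0.6807 0.1724 0.1254]
hendR [0.707  0.1768 0.1265] [0.7117 0.1732 0.0992]
hfL [0.6591 0.2405 0.1265] [0.6604 0.2367 0.1266]
hfR [0.6829 0.2484 0.1265] [0.689  0.2411 0.0994]
bar1 [0.5641 0.3028 0.1335] [0.5658 0.2994 0.1388]
bar2 [0.5718 0.1991 0.1335] [0.5713 0.2043 0.139 ]
c1 [0.5327 0.3778 0.0985] [0.5334 0.3748 0.097 ]
c2 [0.7069 0.3896 0.0985] [0.7085 0.3864 0.0977]
c3 [0.7272 0.1345 0.0985] [7.509e-01 1.033e-01 4.000e-04]
c4 [0.5488 0.1203 0.0985] [0.5478 0.1253 0.0993]
handle 2039 [679.2 212.9] [[654.0, 252.0], [681.0, 167.0], [704.0, 174.0], [677.0, 259.0]] size [25. 89.] zmed 0.127
blade 3567 [654.2 297.3] [[620.0, 328.0], [644.0, 252.0], [688.0, 267.0], [664.0, 342.0]] size [47. 79.] zmed 0.1032
bar 1323 [567.3 249.3] [[558.0, 304.0], [565.0, 194.0], [576.0, 194.0], [570.0, 305.0]] size [ 11. 111.] zmed 0.1389
lid 38930 [627.2 252.9] [[529.0, 377.0], [545.0, 117.0], [725.0, 128.0], [709.0, 388.0]] size [180. 260.] zmed 0.0994
```

Everything agrees with the given sizes: handle 25×89 mm, bar 111 mm, lid 180×260 mm. I'll grasp about 26 mm ahead of the handle centre.

>>> move_arm(
  commands=[
    [0.085, 0.012, 0.003, -0.055, 0, 0, -0.01],
    [0.085, 0.024, 0.006, -0.11, 0, 0, -0.01],
    [0.085, 0.035, 0.009, -0.165, 0, 0, -0.01],
    [0.07, 0.035, 0.009, -0.21, 0, 0, -0.01],
    [0.06, 0.035, 0.009, -0.23, 0, 0, -0.01],
  ],
)

```text
time: 2.65
tcp_pos: [0.6683, 0.2352, 0.1469]
tool_rot: [0.592, 0.806, -0.003, -0.002]
contact_force: [-0.1, 1.2, 1.2]
finger_gap: 0.0599
grasp_force: 0.0
```

>>> move_arm(
  commands=[
    [0.06, 0, 0, -0.02, 0, 0, 0],
    [0.06, 0, 0, -0.04, 0, 0, 0],
    [0.06, 0, 0, -0.048, 0, 0, 0],
    [0.06, 0, 0, -0.048, 0, 0, 0],
  ],
)

```text
time: 3.15
tcp_pos: [0.6709, 0.2361, 0.1032]
tool_rot: [0.591, 0.806, -0.0, -0.0]
contact_force: [-0.5, -0.3, -0.3]
finger_gap: 0.0598
grasp_force: 0.0
```

>>> move_arm(
  commands=[
    [0, 0, 0, 0, 0, 0, 0],
    [0, 0, 0, 0, 0, 0, 0],
    [0, 0, 0, 0, 0, 0, 0],
    [0, 0, 0, 0, 0, 0, 0],
    [0, 0, 0, 0, 0, 0, 0],
  ],
  grip_force=60,
)

```text
time: 3.78
tcp_pos: [0.672, 0.2363, 0.1047]
tool_rot: [0.591, 0.806, 0.001, 0.001]
contact_force: [-0.5, 0.5, 5.8]
finger_gap: 0.0227
grasp_force: 60.1
```

>>> move_arm(
  commands=[
    [0, 0, 0, 0.01, 0, 0, 0],
    [0, 0, 0, 0.03, 0, 0, 0],
    [0, 0, 0, 0.07, 0, 0, 0],
    [0, 0, 0, 0.11, 0, 0, 0],
    [0, 0, 0, 0.15, 0, 0, 0],
  ],
  grip_force=80,
)

```text
time: 4.4
tcp_pos: [0.6708, 0.2361, 0.2555]
tool_rot: [0.591, 0.806, 0.0, 0.0]
contact_force: [0.5, -0.3, -0.9]
finger_gap: 0.022
grasp_force: 79.6
```

>>> move_arm(
  commands=[
    [0, -0.015, -0.035, 0, 0, 0, -0.115],
    [0, -0.035, -0.08, 0, 0, 0, -0.26],
    [0, -0.055, -0.125, 0, 0, 0, -0.405],
    [0, -0.075, -0.17, 0, 0, 0, -0.55],
    [0, -0.095, -0.215, 0, 0, 0, -0.695],
  ],
)

```text
time: 5.03
tcp_pos: [0.5752, 0.0198, 0.2544]
tool_rot: [0.832, 0.555, 0.0, 0.0]
contact_force: [0.3, -0.7, 0.3]
finger_gap: 0.0226
grasp_force: 79.6
```

>>> move_arm(
  commands=[
    [0, -0.02, -0.045, 0, 0, 0, -0.145],
    [0, -0.04, -0.09, 0, 0, 0, -0.29],
    [0, -0.06, -0.135, 0, 0, 0, -0.435],
    [0, -0.08, -0.18, 0, 0, 0, -0.58],
    [0, -0.1, -0.225, 0, 0, 0, -0.725],
  ],
)

```text
time: 5.65
tcp_pos: [0.4752, -0.2052, 0.2545]
tool_rot: [0.975, 0.224, 0.0, 0.0]
contact_force: [0.2, -0.3, -0.5]
finger_gap: 0.0225
grasp_force: 79.6
```

>>> move_arm(
  commands=[
    [0, -0.02, -0.04, 0, 0, 0, -0.145],
    [0, -0.035, -0.08, 0, 0, 0, -0.29],
    [0, -0.042, -0.09, -0.02, 0, 0, -0.317],
    [0, -0.042, -0.09, -0.05, 0, 0, -0.317],
    [0, -0.042, -0.09, -0.05, 0, 0, -0.317],
  ],
)

```text
time: 6.28
tcp_pos: [0.4321, -0.2927, 0.2017]
tool_rot: [0.998, 0.069, -0.002, -0.002]
contact_force: [0.5, -0.2, -1.0]
finger_gap: 0.0227
grasp_force: 79.6
```

```bash
python3 -c "
from h import *
a=arm.observe();print(a['time'],a['tcp_pos'],R.from_quat(a['tool_rot']).as_matrix().round(3),a['qpos'].round(2),a['finger_gap'])
snap('wrist','w2')
print(np.load('pics/w2.npz')['W'].round(3))"
```

```text
6.275 [ 0.43211472 -0.29266204  0.2017464 ] [[ 0.99   0.138 -0.004]
 [ 0.138 -0.99   0.003]
 [-0.003 -0.004 -1.   ]] [-0.72  0.12 -0.29  1.17  0.    2.28] 0.02267842020076285
[[ 0.138 -0.952 -0.273  0.501]
 [-0.99  -0.134 -0.033 -0.283]
 [-0.005  0.275 -0.961  0.345]
 [ 0.     0.     0.     1.   ]]
```

View pics/w2.png

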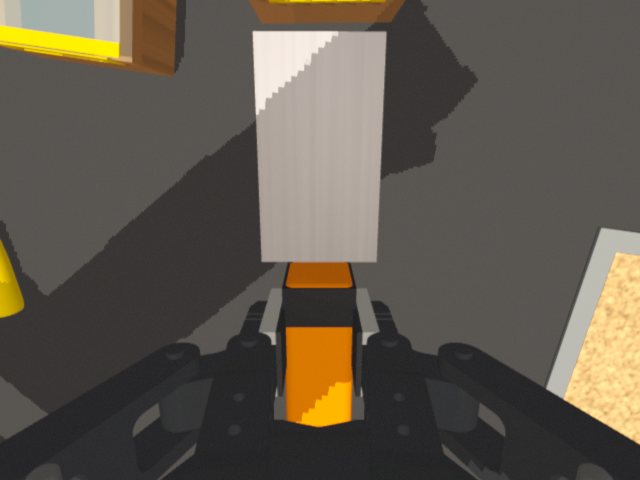

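The view shows the blade held straight: tip at (254–386,32), root at (262–377,262), with the holder's yellow edge just coming in at the top (250–395,0–10). Next I'll check the pitch and the tip position by depth.

```bash
python3 -c "
from h import *
P,f=cloud('w2')
for u,v in [(262,40),(320,40),(380,40),(268,250),(320,250),(372,250),(320,350),(300,4),(350,4)]: print(u,v,np.nanmedian(P[v-2:v+3,u-2:u+3].reshape(-1,3),0).round(4))
print('tip',ray('w2',254,32,P[40,262,2]),ray('w2',386,32,P[40,380,2]))
m=np.zeros((480,640),bool);m[45:245,275:365]=1
A=P[m];A=A[np.isfinite(A[:,2])];c=np.linalg.lstsq(np.c_[A[:,:2],np.ones(len(A))],A[:,2],rcond=None)[0];print('slopes',c,'pitch along',c[0]*.99+c[1]*.138,'roll',-c[0]*.138+c[1]*.99)
Q,g=cloud('s0')
m=np.zeros((480,640),bool);m[285:375,95:180]=1
z=Q[...,2];m&=(z>.08)&(z<.098)
r=cv2.minAreaRect((Q[m][:,:2]*1000).astype(np.float32));print(r)
Q,g=cloud('d0');z=Q[...,2]
for rg,b in (('far',(-.36,-.18)),):
  m=(z>.08)&(z<.098)&(Q[...,0]>.5)&(Q[...,0]<.75)&(Q[...,1]>b[0])&(Q[...,1]<b[1]);print(m.sum(),cv2.minAreaRect((Q[m][:,:2]*1000).astype(np.float32)),np.median(z[m]))
"
```

```text
262 40 [ 0.5252 -0.2602  0.2   ]
320 40 [ 0.5278 -0.2791  0.1998]
380 40 [ 0.5306 -0.2989  0.1999]
268 250 [ 0.453  -0.2697  0.2   ]
320 250 [ 0.4557 -0.2892  0.2002]
372 250 [ 0.4586 -0.3088  0.2002]
320 350 [ 0.4279 -0.2932  0.2244]
300 4 [ 0.5749 -0.259   0.0513]
350 4 [ 0.5798 -0.2915  0.0501]
tip [ 0.52708821 -0.25730299  0.20012051] [ 0.53339166 -0.30046723  0.19856168]
slopes [-0.00638469  0.00504844  0.20457418] pitch along -0.005624157716842059 roll 0.0058790470470864884
((627.1590576171875, -268.98577880859375), (107.11015319824219, 99.91866302490234), 8.436878204345703)
490 ((628.6959228515625, -265.39776611328125), (103.05470275878906, 109.41241455078125), 7.6074137687683105) 0.08959479717587715
```

The blade is level and its yaw is 8.0°. I'll take a quick step forward and up to see the holder's sides and mouth.

>>> move_arm(
  commands=[
    [0, 0.04, 0.006, 0.02, 0, 0, 0],
    [0, 0.08, 0.012, 0.04, 0, 0, 0],
    [0, 0.08, 0.012, 0.04, 0, 0, 0],
  ],
)

```text
time: 6.7
tcp_pos: [0.5184, -0.2827, 0.2476]
tool_rot: [0.997, 0.071, 0.003, 0.002]
contact_force: [0.2, 0.1, -1.2]
finger_gap: 0.0223
grasp_force: 79.7
```

```bash
python3 -c "
from h import *
snap('wrist','w3')
P,f=cloud('w3');z=P[...,2]
m=(z>.083)&(z<.096)&(P[...,0]>.55)&(P[...,0]<.72)&(P[...,1]>-.36)&(P[...,1]<-.19)
r=cv2.minAreaRect((P[m][:,:2]*1000).astype(np.float32));print(m.sum(),r,np.round(cv2.boxPoints(r),1).tolist(),np.median(z[m]))
hsv=cv2.cvtColor(f,cv2.COLOR_RGB2HSV)
ye=(hsv[...,0]>20)&(hsv[...,0]<35)&(hsv[...,1]>150)&(P[...,0]>.54)&(P[...,1]<-.19)&(z<.1)
r=cv2.minAreaRect((P[ye][:,:2]*1000).astype(np.float32));print(ye.sum(),r,np.round(cv2.boxPoints(r),1).tolist())
"
```

```text
6057 ((623.8511352539062, -269.5080871582031), (92.8978271484375, 100.3567123413086), 8.449851989746094) [[570.5, -226.6999969482422], [585.2999877929688, -326.0], [677.2000122070312, -312.29998779296875], [662.4000244140625, -213.0]] 0.09073366161022278
138 ((580.0654296875, -277.4136962890625), (10.401811599731445, 129.62948608398438), 8.567401885986328) [[565.2999877929688, -214.10000610351562], [584.5999755859375, -342.29998779296875], [594.9000244140625, -340.70001220703125], [575.5999755859375, -212.5]]
```

View pics/w3.png

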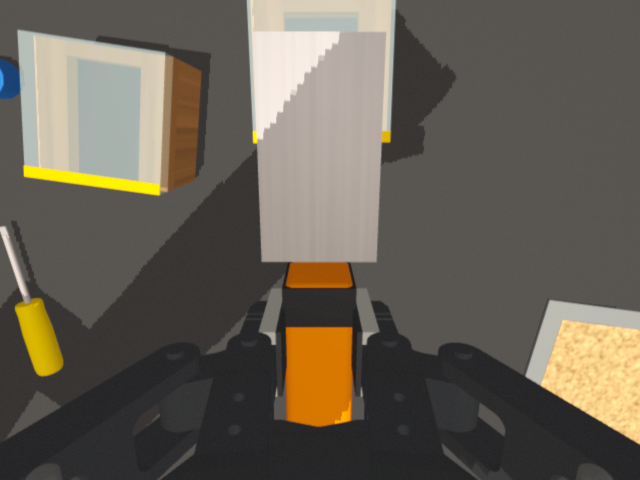

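The view shows the far holder's front edge, with the yellow stripe from (253,137) to (391,137), centred behind the blade. The mouth is at (0.578,-0.276) and its yaw is 8.45°. I'll back off and go down to slot height.

>>> move_arm(
  commands=[
    [0, -0.03, -0.006, 0, 0, 0, 0.007],
    [0, -0.055, -0.011, 0, 0, 0, 0.007],
    [0, -0.055, -0.011, -0.04, 0, 0, 0.007],
    [0, -0.055, -0.011, -0.08, 0, 0, 0.007],
    [0, -0.055, -0.011, -0.08, 0, 0, 0.007],
  ],
)

```text
time: 7.38
tcp_pos: [0.4553, -0.2906, 0.1603]
tool_rot: [0.997, 0.073, -0.003, -0.003]
contact_force: [-1.2, -0.6, -0.4]
finger_gap: 0.0224
grasp_force: 79.6
```

>>> move_arm(
  commands=[
    [0, 0, 0, 0, 0, 0, 0],
    [0, 0, 0, 0, 0, 0, 0],
  ],
)

```text
time: 7.62
tcp_pos: [0.4602, -0.294, 0.1656]
tool_rot: [0.997, 0.073, 0.001, 0.001]
contact_force: [-0.6, -0.1, -1.3]
finger_gap: 0.0223
grasp_force: 79.6
```

>>> move_arm(
  commands=[
    [0, 0, 0, -0.04, 0, 0, 0],
    [0, 0, 0, -0.08, 0, 0, 0],
    [0, 0, 0, -0.095, 0, 0, 0],
    [0, 0, 0, -0.095, 0, 0, 0],
    [0, 0, 0, -0.095, 0, 0, 0],
  ],
)

```text
time: 8.25
tcp_pos: [0.4604, -0.294, 0.0702]
tool_rot: [0.997, 0.073, 0.001, 0.001]
contact_force: [-0.2, 0.1, -0.6]
finger_gap: 0.0226
grasp_force: 79.7
```

```bash
python3 -c "
from h import *
for n in ('wrist','side'):
  a=arm.observe();print(a['tcp_pos'],a['contact_force'])
  snap(n,'x_'+n)
P,f=cloud('x_wrist');z=P[...,2]
for u,v in [(320,40),(320,250)]: print(np.nanmedian(P[v-2:v+3,u-2:u+3].reshape(-1,3),0).round(4))
j=cv2.resize(cv2.imread('pics/x_side.png')[150:260,310:480],None,fx=4,fy=4,interpolation=2)
cv2.imwrite('pics/c3.png',j)
"
```

```text
[ 0.46043362 -0.29404513  0.07020034] [-0.16481185  0.12015235 -0.60333946]
[ 0.46051697 -0.2941263   0.0703329 ] [0.13451395 0.25480502 0.23585051]
[ 0.5561 -0.2798  0.0686]
[ 0.484  -0.2904  0.0688]
```

View pics/x_wrist.png

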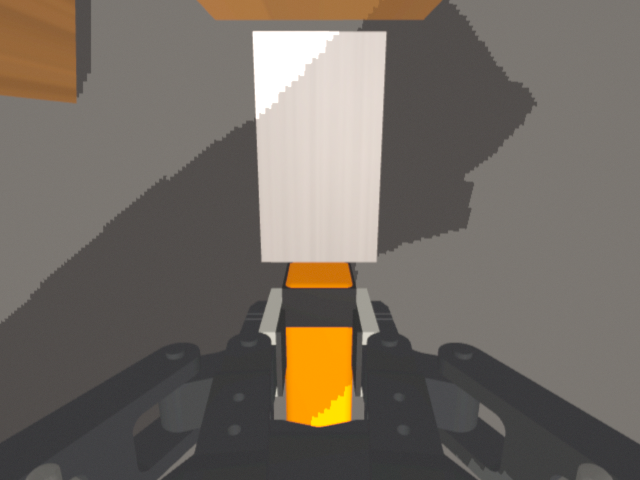

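The view shows the blade centred on the holder's face (205–440 at row 15), with the blade top at z=0.069, inside the slot height of 0.060–0.074. Inserting.

>>> move_arm(
  commands=[
    [0, 0.01, 0.0015, 0, 0, 0, 0],
    [0, 0.02, 0.003, 0, 0, 0, 0],
    [0, 0.03, 0.0045, 0, 0, 0, 0],
    [0, 0.04, 0.006, 0, 0, 0, 0],
    [0, 0.04, 0.006, 0, 0, 0, 0],
  ],
)

```text
time: 8.98
tcp_pos: [0.5, -0.2869, 0.0683]
tool_rot: [0.997, 0.073, 0.0, 0.0]
contact_force: [-0.1, -0.9, -1.9]
finger_gap: 0.0222
grasp_force: 79.6
```

>>> move_arm(
  commands=[
    [0, 0.015, 0.002, 0, 0, 0, 0],
    [0, 0.03, 0.0045, 0, 0, 0, 0],
    [0, 0.045, 0.0065, 0, 0, 0, 0],
    [0, 0.054, 0.008, 0, 0, 0, 0],
    [0, 0.054, 0.008, 0, 0, 0, 0],
  ],
)

```text
time: 9.6
tcp_pos: [0.5538, -0.2788, 0.0683]
tool_rot: [0.997, 0.073, 0.0, 0.0]
contact_force: [-0.6, -0.2, -2.0]
finger_gap: 0.0224
grasp_force: 79.6
```

>>> move_arm(
  commands=[
    [0, 0.002, 0.0003, 0, 0, 0, 0],
    [0, 0.004, 0.0006, 0, 0, 0, 0],
    [0, 0.006, 0.0009, 0, 0, 0, 0],
    [0, 0.006, 0.0009, 0, 0, 0, 0],
  ],
)

```text
time: 10.1
tcp_pos: [0.5589, -0.2781, 0.0683]
tool_rot: [0.997, 0.073, -0.0, 0.0]
contact_force: [0.3, 0.2, -1.1]
finger_gap: 0.0226
grasp_force: 79.6
```

>>> move_arm(
  commands=[
    [0, 0.0015, 0.0002, 0, 0, 0, 0],
    [0, 0.003, 0.0004, 0, 0, 0, 0],
    [0, 0.0045, 0.0006, 0, 0, 0, 0],
    [0, 0.0045, 0.0006, 0, 0, 0, 0],
  ],
)

```text
time: 10.6
tcp_pos: [0.5588, -0.2778, 0.0678]
tool_rot: [0.997, 0.072, -0.005, 0.0]
contact_force: [-10.2, -2.8, 4.7]
finger_gap: 0.0226
grasp_force: 80.4
```

Contact at home (10 N). Now I'll ease down 2 mm onto the slot floor and release.

>>> move_arm(
  commands=[
    [0, -0.001, 0, -0.001, 0, 0, 0],
    [0, -0.002, 0, -0.002, 0, 0, 0],
    [0, -0.002, 0, -0.002, 0, 0, 0],
  ],
)

```text
time: 10.98
tcp_pos: [0.5588, -0.2776, 0.0663]
tool_rot: [0.997, 0.072, -0.003, 0.0]
contact_force: [-7.5, -1.3, 4.0]
finger_gap: 0.0224
grasp_force: 80.4
```

>>> move_arm(
  commands=[
    [0.06, 0, 0, 0, 0, 0, 0],
    [0.06, 0, 0, 0, 0, 0, 0],
    [0.06, 0, 0, 0, 0, 0, 0],
    [0.06, 0, 0, 0, 0, 0, 0],
  ],
)

```text
time: 11.48
tcp_pos: [0.5619, -0.2774, 0.0664]
tool_rot: [0.997, 0.073, 0.0, 0.0]
contact_force: [-0.0, 0.1, 0.1]
finger_gap: 0.0599
grasp_force: 0.0
```

>>> move_arm(
  commands=[
    [0.06, 0, 0, 0.02, 0, 0, 0],
    [0.06, 0, 0, 0.06, 0, 0, 0],
    [0.06, -0.02, 0, 0.11, 0, 0, 0],
    [0.06, -0.03, 0, 0.17, 0, 0, 0],
    [0.06, -0.03, 0, 0.17, 0, 0, 0],
  ],
)

```text
time: 12.1
tcp_pos: [0.5344, -0.2796, 0.2432]
tool_rot: [0.997, 0.073, 0.005, 0.004]
contact_force: [1.3, -0.1, -0.9]
finger_gap: 0.0599
grasp_force: 0.0
```

```bash
python3 -c "
from h import *
a=arm.observe();print(a['tcp_pos'],a['contact_force'])
snap('wrist','w5');P,f=cloud('w5');z=P[...,2]
hsv=cv2.cvtColor(f,cv2.COLOR_RGB2HSV)
m=(hsv[...,0]<16)&(hsv[...,1]>180)&(hsv[...,2]>120)&(z>.075)&(P[...,0]<.6)&(abs(P[...,1]+.28)<.05)
r=cv2.minAreaRect((P[m][:,:2]*1000).astype(np.float32));print(m.sum(),r,np.round(cv2.boxPoints(r),1).tolist(),np.median(z[m]))
"
```

```text
[ 0.53443208 -0.2795662   0.24315926] [ 1.28647359 -0.07335341 -0.92053815]
172 ((525.8603515625, -281.7021789550781), (74.10079956054688, 23.506195068359375), 7.759393215179443) [[487.6000061035156, -275.1000061035156], [490.70001220703125, -298.29998779296875], [564.2000122070312, -288.29998779296875], [561.0, -265.1000061035156]] 0.08730619109457918
```

View pics/w5.png

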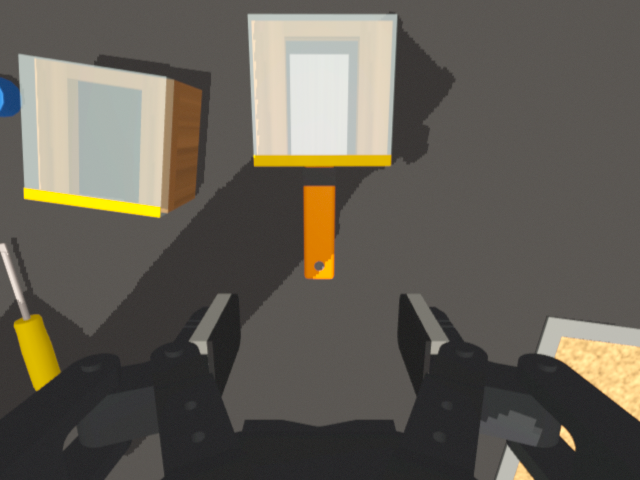

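The scraper is home: its rear end is 89.4 mm from the holder's face (90 mm handle), level, and released. The view shows the handle at (320,232) against the stripe. Now to the lid bar.

>>> move_arm(
  commands=[
    [0.06, 0.003, 0.045, 0.005, 0, 0, 0.13],
    [0.06, 0.006, 0.1, 0.01, 0, 0, 0.28],
    [0.06, 0.01, 0.155, 0.01, 0, 0, 0.43],
    [0.06, 0.013, 0.21, 0.01, 0, 0, 0.58],
    [0.06, 0.016, 0.265, 0.01, 0, 0, 0.73],
  ],
)

```text
time: 12.78
tcp_pos: [0.5465, -0.0104, 0.2443]
tool_rot: [0.905, 0.426, -0.001, -0.001]
contact_force: [0.4, -0.2, 0.6]
finger_gap: 0.06
grasp_force: 0.0
```

>>> move_arm(
  commands=[
    [0.06, 0.004, 0.055, 0, 0, 0, 0.15],
    [0.06, 0.008, 0.11, 0, 0, 0, 0.3],
    [0.06, 0.012, 0.165, 0, 0, 0, 0.45],
    [0.06, 0.016, 0.22, 0, 0, 0, 0.6],
    [0.06, 0.019, 0.264, 0, 0, 0, 0.757],
  ],
)

```text
time: 13.4
tcp_pos: [0.5654, 0.2537, 0.244]
tool_rot: [0.682, 0.731, -0.001, -0.001]
contact_force: [0.7, -0.2, 1.4]
finger_gap: 0.0596
grasp_force: 0.0
```

>>> move_arm(
  commands=[
    [0.06, 0, 0, 0, 0, 0, 0],
    [0.06, 0, 0, 0, 0, 0, 0],
    [0.06, 0, 0, 0, 0, 0, 0],
  ],
)

```text
time: 13.78
tcp_pos: [0.5662, 0.2504, 0.2456]
tool_rot: [0.686, 0.728, -0.001, -0.0]
contact_force: [-0.2, 0.5, -0.1]
finger_gap: 0.0599
grasp_force: 0.0
```

```bash
python3 -c "
from h import *
a=arm.observe();print(a['tcp_pos'],R.from_quat(a['tool_rot']).as_matrix().round(3))
snap('wrist','w6');P,f=cloud('w6');z=P[...,2]
m=(z>.124)&(z<.15)&(P[...,0]>.53)&(P[...,0]<.61)&(abs(P[...,1]-.249)<.08)
r=cv2.minAreaRect((P[m][:,:2]*1000).astype(np.float32));print(m.sum(),r,np.round(cv2.boxPoints(r),1).tolist(),np.nanmax(z[m]),np.median(z[m]))
"
```

```text
[0.56619776 0.25040333 0.24560813] [[-0.06   0.998 -0.001]
 [ 0.998  0.06  -0.001]
 [-0.001 -0.001 -1.   ]]
2631 ((567.345947265625, 249.70895385742188), (10.958722114562988, 109.14704132080078), 3.6835458278656006) [[558.4000244140625, 303.79998779296875], [565.4000244140625, 194.89999389648438], [576.2999877929688, 195.60000610351562], [569.2999877929688, 304.5]] 0.14173648133187075 0.1388051870868942
```

Bar confirmed. I'll go down to TCP z≈0.118 (shift -0.127) and pinch.

>>> move_arm(
  commands=[
    [0.06, 0.001, -0.001, -0.05, 0, 0, 0.004],
    [0.06, 0.001, -0.001, -0.09, 0, 0, 0.004],
    [0.06, 0.001, -0.001, -0.115, 0, 0, 0.004],
    [0.06, 0.001, -0.001, -0.127, 0, 0, 0.004],
    [0.06, 0.001, -0.001, -0.127, 0, 0, 0.004],
  ],
)

```text
time: 14.45
tcp_pos: [0.5672, 0.2499, 0.1189]
tool_rot: [0.684, 0.73, -0.001, -0.0]
contact_force: [-0.0, 0.5, -0.4]
finger_gap: 0.0605
grasp_force: 0.0
```

>>> move_arm(
  commands=[
    [0, 0, 0, 0, 0, 0, 0],
    [0, 0, 0, 0, 0, 0, 0],
    [0, 0, 0, 0, 0, 0, 0],
    [0, 0, 0, 0, 0, 0, 0],
    [0, 0, 0, 0, 0, 0, 0],
  ],
  grip_force=50,
)

```text
time: 15.08
tcp_pos: [0.5675, 0.2508, 0.1206]
tool_rot: [0.683, 0.73, 0.0, 0.0]
contact_force: [-2.5, -0.6, 6.2]
finger_gap: 0.0093
grasp_force: 48.9
```

```bash
python3 -c "
import numpy as np
L=.0155
def tcp(t,p):
  t=np.radians(t+16);p=np.radians(p);return np.array([-.15604*np.cos(t)+L*np.sin(p),.15604*np.sin(t)-L*np.cos(p)])
o=tcp(0,0)
for t in range(0,64,4):
  d=tcp(t,t/2)-o;p=np.radians(t/2);print(t,(d[0]*.998).round(4),(d[0]*.064).round(4),d[1].round(4),'rot',(.064*p).round(3),(-p*.998).round(3))
"
```

```text
0 0.0 0.0 0.0 rot 0.0 -0.0
4 0.0039 0.0003 0.0104 rot 0.002 -0.035
8 0.0085 0.0005 0.0205 rot 0.004 -0.07
12 0.0138 0.0009 0.0303 rot 0.007 -0.105
16 0.0198 0.0013 0.0398 rot 0.009 -0.139
20 0.0264 0.0017 0.0489 rot 0.011 -0.174
24 0.0336 0.0022 0.0576 rot 0.013 -0.209
28 0.0414 0.0027 0.0658 rot 0.016 -0.244
32 0.0498 0.0032 0.0736 rot 0.018 -0.279
36 0.0586 0.0038 0.0807 rot 0.02 -0.314
40 0.0679 0.0044 0.0873 rot 0.022 -0.348
44 0.0776 0.005 0.0933 rot 0.025 -0.383
48 0.0877 0.0056 0.0986 rot 0.027 -0.418
52 0.0981 0.0063 0.1032 rot 0.029 -0.453
56 0.1088 0.007 0.1072 rot 0.031 -0.488
60 0.1198 0.0077 0.1105 rot 0.034 -0.523
```

>>> move_arm(
  commands=[
    [0, 0.004, 0, 0.0105, 0.002, -0.035, 0],
    [0, 0.0085, 0.0005, 0.0205, 0.004, -0.07, 0],
    [0, 0.014, 0.001, 0.0305, 0.007, -0.105, 0],
    [0, 0.02, 0.0015, 0.04, 0.009, -0.139, 0],
    [0, 0.0265, 0.0015, 0.049, 0.011, -0.174, 0],
  ],
)

```text
time: 15.7
tcp_pos: [0.5904, 0.2522, 0.168]
tool_rot: [0.681, 0.728, 0.062, 0.058]
contact_force: [-10.0, 2.9, 3.2]
finger_gap: 0.0089
grasp_force: 48.8
```

>>> move_arm(
  commands=[
    [0, 0.007, 0.0005, 0.0085, 0.002, -0.035, 0],
    [0, 0.015, 0.001, 0.017, 0.004, -0.07, 0],
    [0, 0.0235, 0.0015, 0.0245, 0.007, -0.105, 0],
    [0, 0.032, 0.002, 0.032, 0.009, -0.139, 0],
    [0, 0.0415, 0.0025, 0.0385, 0.011, -0.174, 0],
  ],
)

```text
time: 16.32
tcp_pos: [0.6348, 0.255, 0.2095]
tool_rot: [0.673, 0.719, 0.127, 0.12]
contact_force: [-7.1, 0.6, 6.2]
finger_gap: 0.0087
grasp_force: 51.3
```

```bash
python3 -c "
from h import *
a=arm.observe();print(a)
Rm=R.from_quat(a['tool_rot']).as_matrix();b=a['tcp_pos']-.0155*Rm[:,2];H=np.array([.717,.259,.0905])
e=b-H;print(b,np.degrees(np.arctan2(e[2],-(e[0]*.998+e[1]*.064)))-16)
snap('wrist','w7');P,f=cloud('w7')
hsv=cv2.cvtColor(f,cv2.COLOR_RGB2HSV)
m=(hsv[...,0]>100)&(hsv[...,0]<120)&(hsv[...,1]>150)&(P[...,2]>.1)&(abs(P[...,1]-.25)<.13)
A=P[m];c=A.mean(0);n=np.linalg.svd(A-c,full_matrices=False)[2][2];print(m.sum(),n,'lid angle',np.degrees(np.arccos(abs(n[2]))))
"
```

```text
{'time': 16.325, 'qpos': array([ 0.32520214,  0.18312706, -0.2430617 ,  0.80420204, -0.08843529,
        1.81404341]), 'qvel': array([-0.00284878, -0.05237572, -0.03407193, -0.25769279, -0.06886637,
       -0.02409862]), 'tau': array([-2.28781275e+00, -3.63695884e+01,  3.10926425e+01, -4.11076114e+00,
       -9.23212040e-01, -3.34481418e-02]), 'tcp_pos': array([0.63480936, 0.25496679, 0.20950607]), 'tool_rot': array([0.6726096 , 0.71907175, 0.12747545, 0.11950791]), 'contact_force': array([-7.13202878,  0.63992889,  6.22763566]), 'torque': array([0.16467093, 1.75423014, 0.02441086]), 'grasp_force': 51.32360100746155, 'finger_gap': 0.008699580091186028}
[0.62948741 0.25461706 0.22405958] 40.7342282918729
63119 [0.64384555 0.03910208 0.7641557 ] lid angle 40.168062162013406
```

The measured lid angle is 40.2°, as planned. Continuing to 60°.

>>> move_arm(
  commands=[
    [0, 0.0095, 0.0005, 0.006, 0.002, -0.035, 0],
    [0, 0.02, 0.001, 0.0115, 0.004, -0.07, 0],
    [0, 0.03, 0.002, 0.016, 0.007, -0.105, 0],
    [0, 0.041, 0.0025, 0.02, 0.009, -0.139, 0],
    [0, 0.052, 0.0035, 0.023, 0.011, -0.174, 0],
  ],
)

```text
time: 17.0
tcp_pos: [0.6874, 0.2582, 0.2307]
tool_rot: [0.66, 0.705, 0.189, 0.178]
contact_force: [-10.7, 0.0, 12.0]
finger_gap: 0.0088
grasp_force: 55.1
```

>>> move_arm(
  commands=[
    [0, 0, 0, 0, 0, 0, 0],
    [0, 0, 0, 0, 0, 0, 0],
    [0, 0, 0, 0, 0, 0, 0],
    [0, 0, 0, 0, 0, 0, 0],
  ],
)

```text
time: 17.5
tcp_pos: [0.6882, 0.2583, 0.2312]
tool_rot: [0.66, 0.705, 0.189, 0.178]
contact_force: [-3.8, 0.2, 5.0]
finger_gap: 0.0089
grasp_force: 52.9
```

```bash
python3 -c "
from h import *
a=arm.observe();print(a['tcp_pos'],a['qvel'].round(4),a['contact_force'],a['finger_gap'],a['grasp_force'])
for s,N in (('wrist','w8'),('scene','s8')):
  snap(s,N)
P,f=cloud('w8')
hsv=cv2.cvtColor(f,cv2.COLOR_RGB2HSV)
m=(hsv[...,0]>100)&(hsv[...,0]<120)&(hsv[...,1]>150)&(P[...,2]>.1)&(abs(P[...,1]-.25)<.13)
A=P[m];c=A.mean(0);n=np.linalg.svd(A-c,full_matrices=False)[2][2];print(m.sum(),n,'lid angle',np.degrees(np.arccos(abs(n[2]))))
a=arm.observe();print(a['qvel'].round(4))
"
```

```text
[0.68818831 0.25825191 0.23119891] [ 0.0003 -0.0009  0.0006 -0.0015 -0.0017 -0.0003] [-3.77920739  0.16874078  4.98621856] 0.008949767060955512 52.92823612689972
36608 [0.8634883  0.05282638 0.50159479] lid angle 59.89443318338881
[-0.0007  0.0027  0.0005 -0.0008  0.0022 -0.0002]
```

View pics/s8.png

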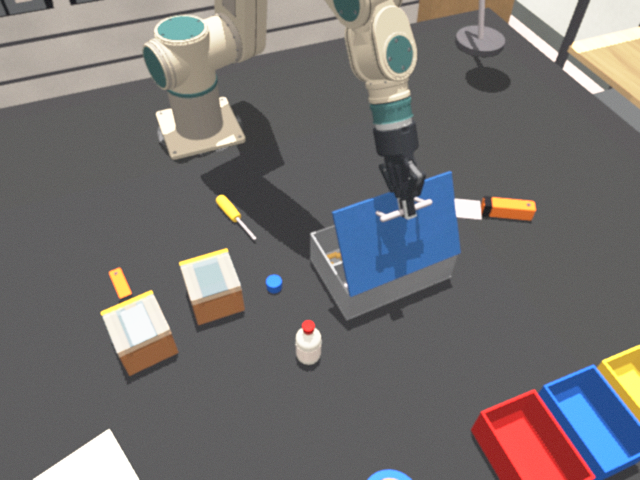

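The picture shows the lid held open at 59.9° (bar at 405,210), the scraper home in the far holder (handle at 120,283), and the bottle, screwdriver and cap where they were. The arm is still, so I'm handing in.

```bash
python3 -c "
from plant import arm
print(arm.hand_in())"
```

```text
the job is handed in; nothing more can be done
None
```

I handed the job in at about 17.6 s (limit 61 s), though the hand-in gave no verdict: the scraper is fully home and released in the far holder, the lid is held still at a measured 59.9°, and the oil bottle, screwdriver and cap look unmoved.

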